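# Probe through the screened box's lid

## Robot

A 6-joint arm with a two-finger parallel gripper is mounted at the origin on the work surface. World frame = base frame: x ahead of the robot, y to its left, z up, the work surface at z = 0. Lengths are in m, angles in rad, forces in N, time in s.
With the tool pointing down it reaches from about 0.375 to 0.75 m from the base axis. Payload 9 kg.
Tool frame: the origin (TCP) lies midway between the tips of the shut fingers; the grasp point (between the pads) lies 19 mm behind it; z points along the fingers, y is the direction in which the jaws open and shut (so a half turn about z gives the same grasp; the last joint's range is limited). The gripper opens to 85 mm and grips with 20 to 120 N. Pads are 22 mm wide; open, the fingers measure 114 mm over their backs; the gripper's body (76 mm by 85 mm) begins 54 mm behind the grasp point. The pads swing forward as they close: fully open they stand 13 mm farther back than shut.
Start: joints at [1.089, 0.104, 0.097, 1.564, 0, 1.353], TCP at [0.156, 0.579, 0.231] pointing down, gripper open.
Joint ranges: [-2.99, 2.99], [-0.84, 1.86], [-1.1, 1.16], [-1.84, 2.11], [-1.51, 1.56], [-3.14, 3.14]. Speed limits (rad/s): [2.22, 2.22, 2.57, 3.14, 3.14, 3.14].

## Interface

Orientations are given as a 3x3 rotation matrix whose columns are the frame's x, y, z axes.
In Python, from workcell import read_state, cams, workorder gives the robot as it stands. The module is installed in compiled form; this text tells all that it offers.
- The arm moves only by the shell command python3 -m inch 'ROWS' [FORCE]. ROWS is JSON, a list of rows, each a list of 7 numbers: the turn, a rotation vector about the world's x, y, z in rad, then the shift along the world's x, y, z in m, then the opening, from 0 (shut) to 1 (fully open). In form: [[ax, ay, az, x, y, z, gripper], ...]. A call has 1 to 5 rows; each row is the pose to reach, as a shift and turn from the pose commanded when the call began; what a row does not reach only later rows make up. A row lasts 1/12 s, in which the tool goes at most 41.7 mm and 7.16 degrees, less where a joint would pass 70% of its speed; a pose out of reach is approached as far as the arm can. A call with a gripper value outside its range is refused whole. The fingers move at their own pace and stop on an object; FORCE is the grip in N (left out, the last holds). Time passes only in rows, so rows that repeat a pose let the fingers close. It gives the time, the measured TCP pose, the force and the opening at its end, in the units of the state.
- read_state(): the state, without advancing time (a new reading comes with each control period).
- cams.capture(name): name is "scene" or "top" or "wrist"; returns a dict with "color" (400x640x3 uint8, red, green, blue), "K" (3x3 intrinsics, pixels), "distortion" ([k1, k2, p1, p2, k3] as OpenCV has them; the pictures are not rectified), "cam_to_world" (4x4, takes a point from camera to world coordinates); the wrist camera has in their place "T_tool_cam" (4x4, takes a point from camera to tool coordinates, whose origin is the TCP and whose axes are the flange's). Camera axes: x right, y down, z forward; pixel columns grow to the right and rows downward; lengths in m; the calibration is good to about 2 mm. A picture is of the moment at which its call begins: read the wrist's pose just before it. There is no depth.
- workorder.sign_off(): hands the job in, once; it reports no verdict.
The state is a dict: "clock": time; "joints": joint angles; "joint_vel": joint speeds; "tau": joint torques, N m; "tcp_pos": TCP position; "ee_rot": TCP orientation; "force": force on the tool from outside, world axes, zero at the start; "moment": the same for the moment, N m; "finger_gap": finger opening in m.
Only numpy, scipy, OpenCV 4.12 (cv2) and the standard library are available. Lean on these libraries where they do the work, as an engineer would, in place of code of your own. Each camera call takes 0.05 s, during which the arm holds its last target.

## Task

Press the test box's lid down by its black pad until it is fully seated. Then take the probe out of its wooden stand by the orange handle, pass its green blade through the narrow slot in the lid until the yellow band on the blade is well below the lid, and finish while holding it there upright: keep your grip, with the handle clear above the lid rather than resting on it. Do not force the blade against the lid, and leave the circuit board, the screwdriver and the blue reel where they are.

Things in the scene. Friction and masses are not known exactly. Their poses are not given: they have to be found in the camera images.
- lid (a joint): How far the aluminium lid of the blue test box has been pressed down, in m: 0 = standing 10 mm proud of the box (a brass seal shows all round under it), 0.010 = fully seated on the box. It starts between 0 and 0.005, slides straight down without tilting, has no spring and stays where it is left; pushing it takes about 5 N, at 0.010 it meets a hard stop. The hollow box is fixed to the bench, 160 (x) x 200 (y) x 100 mm high, turned about the vertical with the lid.
- lid_pad (a point): Centre of the top face of the round black rubber press pad on the lid: 36 mm across, 6 mm high above the lid's top face. The pad's top is 114 mm above the bench with the lid seated, up to 124 mm before. Axes as for the slot.
- lid_slot (a point): Centre of the slot, in the lid's top face (108 mm above the bench once seated, up to 118 mm before). The slot is 30 mm long along this point's x and 10 mm wide along its y (2 mm more than the blade each way), cut through the 8 mm thick lid and marked by a thin dark border; z points up. The pad lies 90 mm from it along -y. Below the lid the box is empty down to its floor, 6 mm above the bench.
- probe_handle (a point): Centre of the probe's orange handle with black grip faces, 42 (x) x 20 (y) x 52 mm high: grasp it across y (20 mm). A 28 (x) x 8 (y) mm green blade hangs 65 mm down from the handle's underside, on the centre line, with a rounded lower edge (4 mm radius); a yellow band round it reaches from 30 to 38 mm above the tip. The blade is the same either way round (half turn). z points up. Total mass 60 to 130 g.
- probe_tip (a point): Lowest point of the probe's blade, on its centre line, 91 mm below probe_handle; same axes.
- probe: The whole probe; origin at the middle of the handle's underside, 26 mm below probe_handle, 65 mm above the tip; same axes.
- stand: Wooden stand fixed to the bench, 80 (x) x 60 (y) x 80 mm high, origin at the centre of its underside. The probe hangs upright in its 34 x 14 mm pocket, the handle's underside resting on the stand's top, blade inside, handle above; draw it straight up by more than 65 mm.
- testbox: The blue test box with the lid, fixed to the bench; origin at the centre of its underside, the lid's axes.
- board: Bystander: green circuit board 100 x 75 mm, about 20 mm high, lying on the bench; origin at its underside.
- screwdriver: Bystander: red-handled screwdriver 150 mm long, lying flat on the bench, under 35 mm high; origin near its middle.
- reel: Bystander: blue reel, 56 mm across, 40 mm high, standing on the bench; origin at its underside.
Not all that is in view belongs to the job. What is meant by the probe is not red or turquoise, and is the smaller of those in its own colour.

How it is judged:
By the outcome, as a careful person would: the job done as asked, in the order asked, and still so for the second after the job is handed in, while the arm keeps its last pose, push and grip.
It also fails if it takes over 54 s, if anything falls off the work surface, if the arm or the gripper's body presses on something with over 40 N, if the wrist force passes 120 N, or if a joint passes its speed limit or range.

## Working session

There is one attempt and no reset: what is moved stays moved. The work goes in short steps, Python scripts to look and compute and a shell command to move; the robot and the scene stay as the last step left them, time stands still between calls to the robot, and variables do not carry over. Pictures are saved under pics/ and viewed, and the job is handed in when it is done.

```bash
mkdir -p pics; python3 - <<'E'
from workcell import read_state,cams
import cv2,numpy as np
s=read_state();print({k:np.round(v,3).tolist() for k,v in s.items()})
for n in ["scene","top"]:
    c=cams.capture(n);cv2.imwrite(f"pics/{n}0.png",c["color"][:,:,::-1]);print(n,c["K"],c["distortion"],np.round(c["cam_to_world"],4).tolist())
    np.savez(f"{n}.npz",**{k:np.array(v) for k,v in c.items()})
E
```

```text
{'clock': 0.0, 'joints': [1.089, 0.105, 0.096, 1.564, 0.0, 1.353], 'joint_vel': [0.001, 0.0, -0.002, 0.002, 0.002, 0.001], 'tau': [0.001, -55.693, 50.365, 0.017, -0.0, -0.0], 'tcp_pos': [0.156, 0.579, 0.231], 'ee_rot': [[-0.965, 0.261, -0.001], [0.261, 0.965, -0.001], [0.0, -0.001, -1.0]], 'force': [0.226, -0.923, -0.113], 'moment': [0.047, -0.047, 0.018], 'finger_gap': 0.085}
scene [[506.23912091   0.         324.67374117]
 [  0.         506.23912091 199.0581938 ]
 [  0.           0.           1.        ]] [-0.04022551  0.          0.          0.          0.        ] [[0.6541, 0.4487, -0.609, 1.4369], [0.7564, -0.3908, 0.5245, -0.7118], [-0.0026, -0.8037, -0.595, 0.8878], [0.0, 0.0, 0.0, 1.0]]
top [[369.3209716    0.         325.17104799]
 [  0.         369.3209716  194.2569316 ]
 [  0.           0.           1.        ]] [-0.07120737  0.          0.          0.          0.        ] [[-0.0135, -0.997, 0.076, 0.5139], [-0.9998, 0.0125, -0.0141, 0.019], [0.0131, -0.0762, -0.997, 1.017], [0.0, 0.0, 0.0, 1.0]]
```

View pics/scene0.png

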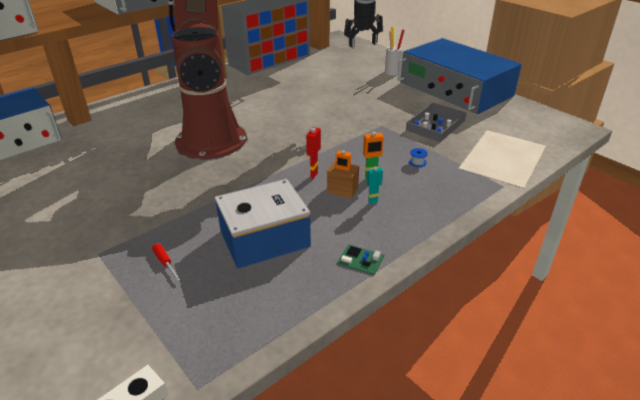

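View pics/top0.png

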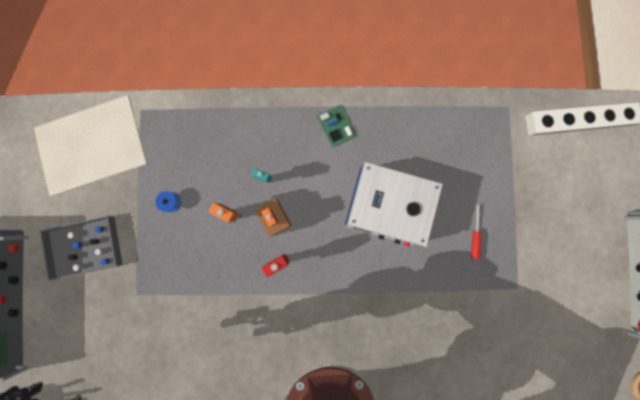

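```bash
python3 - <<'E'
import cv2
t=cv2.imread("pics/top0.png");s=cv2.imread("pics/scene0.png")
def crop(im,x,y,w,h,f,n): cv2.imwrite(n,cv2.resize(im[y:y+h,x:x+w],None,fx=f,fy=f,interpolation=cv2.INTER_CUBIC))
crop(t,340,150,120,100,6,"pics/t_box.png")
crop(t,195,150,120,100,6,"pics/t_pr.png")
crop(s,210,120,190,145,4,"pics/s_all.png")
E
```

```text
(no output)
```

View pics/t_box.png

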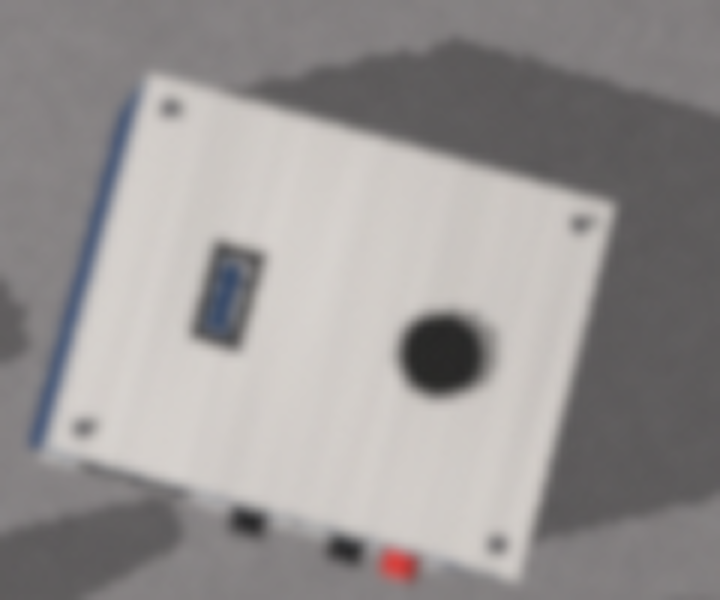

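View pics/t_pr.png

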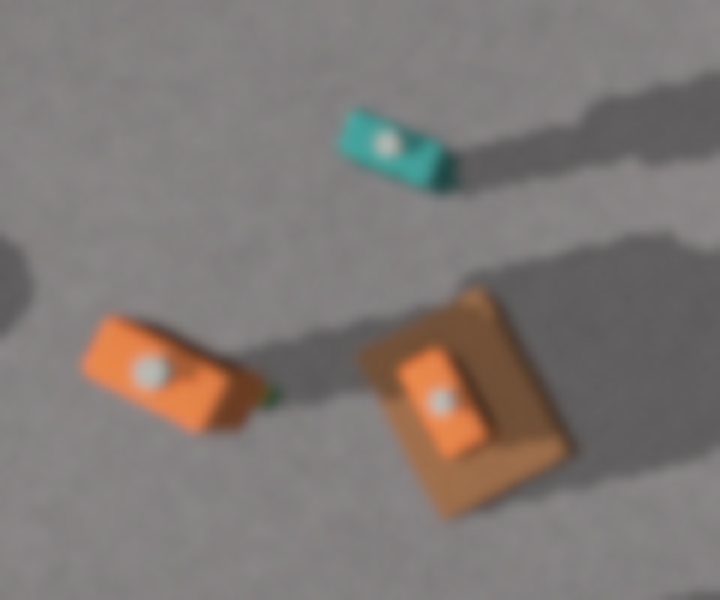

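View pics/s_all.png

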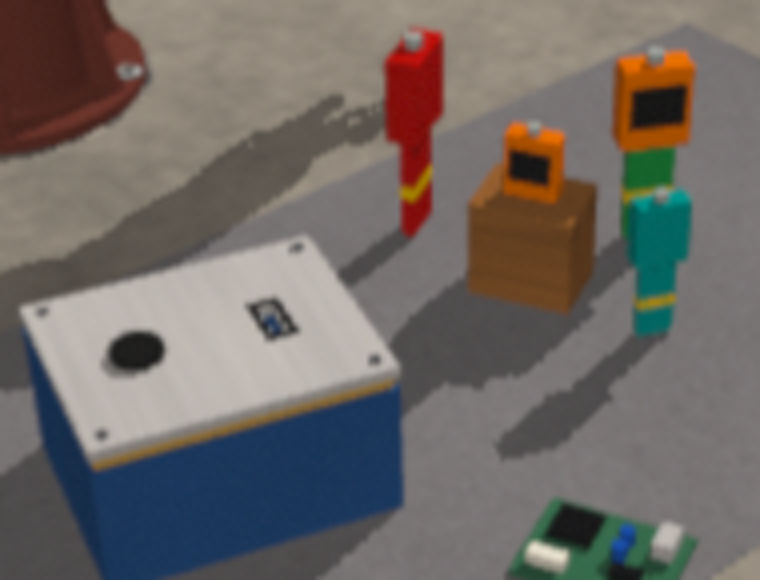

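```bash
cat > h.py <<'E'
import numpy as np,cv2
C={n:dict(np.load(n+".npz")) for n in("scene","top")}
def ray(n,p):
    c=C[n];u=cv2.undistortPoints(np.array([[p]],float),c["K"],c["distortion"])[0,0]
    T=c["cam_to_world"];return T[:3,3],T[:3,:3]@np.array([u[0],u[1],1])
def atz(n,p,z):
    o,d=ray(n,p);return o+d*(z-o[2])/d[2]
def tri(p1,p2):
    A=[];b=[]
    for n,p in(("top",p1),("scene",p2)):
        o,d=ray(n,p);d=d/np.linalg.norm(d);P=np.eye(3)-np.outer(d,d);A.append(P);b.append(P@o)
    x=np.linalg.lstsq(np.vstack(A),np.hstack(b),rcond=None)[0]
    return x
def cr(x,y,f,ox,oy): return((x+.5)/f-.5+ox,(y+.5)/f-.5+oy)
E
python3 - <<'E'
from h import *
np.set_printoptions(precision=4,suppress=True)
tb=lambda x,y:cr(x,y,6,340,150); tp=lambda x,y:cr(x,y,6,195,150); sa=lambda x,y:cr(x,y,4,210,120)
print("slot",tri(tb(228.5,297),sa(272,319)),"pad",tri(tb(441,353),sa(136,350)))
print("probe pin", tri(tp(442,400),sa(534,127)))
T=[(148,75),(617,203),(520,580),(47,447)];S=[(400,370),(95,457),(22,308),(310,236)]
for a,b in zip(T,S):print("corner",tri(tb(*a),sa(*b)))
for z in(.108,.113,.118):
  L=[atz("top",tb(*a),z) for a in T];print(z,"box c",sum(L)/4,[np.linalg.norm(L[i]-L[i-1]) for i in range(4)],
  "ax",np.degrees(np.arctan2(*(L[0]+L[1]-L[2]-L[3])[[1,0]])),np.degrees(np.arctan2(*(L[0]+L[3]-L[2]-L[1])[[1,0]])))
  print(" slot",atz("top",tb(228.5,297),z),"pad",atz("top",tb(441,353),z+.006))
H=[atz("top",tp(*a),.132) for a in[(398,368),(438,346),(495,432),(452,458)]]
print("H",sum(H)/4,[np.linalg.norm(H[i]-H[i-1]) for i in range(4)],np.degrees(np.arctan2(*(H[2]+H[3]-H[0]-H[1])[[1,0]])),np.degrees(np.arctan2(*(H[1]+H[2]-H[0]-H[3])[[1,0]])))
St=[atz("top",tp(*a),.08) for a in[(358,356),(486,288),(580,450),(450,519)]]
print("St",sum(St)/4,[np.linalg.norm(St[i]-St[i-1]) for i in range(4)],np.degrees(np.arctan2(*(St[2]+St[3]-St[0]-St[1])[[1,0]])))
for n,p in[("red",tp(475,700)),("big",tp(160,373)),("teal",tp(393,147))]:print(n,atz("top",p,.15))
E
```

```text
slot [ 0.5689 -0.1227  0.1158] pad [ 0.5443 -0.2092  0.1199]
probe pin [0.5295 0.1417 0.1361]
corner [ 0.6612 -0.0923  0.1131]
corner [ 0.6072 -0.2838  0.1148]
corner [ 0.4524 -0.2387  0.1161]
corner [ 0.5091 -0.047   0.1156]
0.108 box c [ 0.5575 -0.1673  0.108 ] [np.float64(0.15977890872658906), np.float64(0.2031461045977892), np.float64(0.16204231528431293), np.float64(0.20241602146894241)] ax -16.415228218454978 73.78262638490754
 slot [ 0.5697 -0.1236  0.108 ] pad [ 0.5451 -0.2099  0.114 ]
0.113 box c [ 0.5572 -0.1663  0.113 ] [np.float64(0.15890003436207908), np.float64(0.2020286861287059), np.float64(0.16115099090361554), np.float64(0.20130261886998246)] ax -16.41522821845498 73.78262638490756
 slot [ 0.5694 -0.1228  0.113 ] pad [ 0.545  -0.2086  0.119 ]
0.118 box c [ 0.557  -0.1652  0.118 ] [np.float64(0.1580211599975691), np.float64(0.20091126765962258), np.float64(0.16025966652291815), np.float64(0.20018921627102257)] ax -16.41522821845498 73.78262638490756
 slot [ 0.5691 -0.122   0.118 ] pad [ 0.5448 -0.2073  0.124 ]
H [0.53   0.1419 0.132 ] [np.float64(0.04198258140561246), np.float64(0.018176323925756133), np.float64(0.0413015109519605), np.float64(0.019944170502228735)] -148.02364521249126 -60.58842667453497
St [0.5299 0.1395 0.08  ] [np.float64(0.0791841244955892), np.float64(0.06117987982745837), np.float64(0.07936218457156988), np.float64(0.061800048113811276)] -150.5014680572596
red [0.4137 0.1286 0.15  ]
big [0.5419 0.2516 0.15  ]
teal [0.6298 0.16   0.15  ]
```

```bash
python3 -m inch '[[0,0,0,0.018,-0.037,0,0],[0,0,0,0.036,-0.074,0,0],[0,0,0,0.054,-0.111,0,0],[0,0,0,0.072,-0.148,0,0],[0,0,0,0.09,-0.185,0,0]]' 40; python3 -m inch '[[0,0,0,0.018,-0.037,0,0],[0,0,0,0.036,-0.074,0,0],[0,0,0,0.054,-0.111,0,0],[0,0,0,0.072,-0.148,0,0],[0,0,0,0.09,-0.185,0,0]]'
```

```text
clock: 0.52
tcp_pos: [0.2465, 0.3925, 0.2308]
ee_rot: [[-0.966, 0.26, -0.0], [0.26, 0.966, -0.0], [0.0, -0.0, -1.0]]
force: [1.0, -0.2, 0.6]
finger_gap: 0.0259
clock: 0.93
tcp_pos: [0.3366, 0.2075, 0.2312]
ee_rot: [[-0.966, 0.26, 0.0], [0.26, 0.966, 0.0], [-0.0, 0.0, -1.0]]
force: [1.2, 0.3, -0.3]
finger_gap: 0.0002
```

```bash
python3 -m inch '[[0,0,0,0.018,-0.037,0,0],[0,0,0,0.036,-0.074,0,0],[0,0,0,0.054,-0.111,0,0],[0,0,0,0.072,-0.148,0,0],[0,0,0,0.09,-0.185,0,0]]'; python3 -m inch '[[0,0,0,0.018,-0.037,0,0],[0,0,0,0.036,-0.074,0,0],[0,0,0,0.054,-0.111,0,0],[0,0,0,0.072,-0.148,-0.02,0],[0,0,0,0.09,-0.185,-0.04,0]]';python3 -m inch '[[0,0,0,0.014,-0.024,-0.02,0],[0,0,0,0.028,-0.046,-0.04,0],[0,0,0,0.028,-0.046,-0.051,0],[0,0,0,0.028,-0.046,-0.051,0]]'
python3 - <<'E'
from workcell import read_state,cams
import cv2,numpy as np
s=read_state();print(s["tcp_pos"],s["force"])
c=cams.capture("wrist");cv2.imwrite("pics/w1.png",c["color"][:,:,::-1]);print(c["K"],c["distortion"],np.round(c["T_tool_cam"],4).tolist())
c=cams.capture("scene");cv2.imwrite("pics/s1.png",cv2.resize(c["color"][130:270,200:340,::-1],None,fx=4,fy=4,interpolation=2))
E
```

```text
clock: 1.35
tcp_pos: [0.4268, 0.0221, 0.2312]
ee_rot: [[-0.965, 0.261, 0.0], [0.261, 0.965, 0.0], [-0.0, 0.0, -1.0]]
force: [0.7, 1.6, -0.0]
finger_gap: -0.0002
clock: 1.77
tcp_pos: [0.5142, -0.1566, 0.195]
ee_rot: [[-0.965, 0.261, 0.002], [0.261, 0.965, -0.001], [-0.002, -0.0, -1.0]]
force: [0.3, 0.8, -0.4]
finger_gap: 0.0
clock: 2.1
tcp_pos: [0.5396, -0.2, 0.1399]
ee_rot: [[-0.965, 0.262, -0.005], [0.262, 0.965, 0.004], [0.006, 0.002, -1.0]]
force: [0.2, -0.1, 0.3]
finger_gap: 0.0001
[ 0.53959566 -0.19999293  0.13987915] [ 0.18177354 -0.11736363  0.34672428]
[[307.04583373   0.         321.21275597]
 [  0.         307.04583373 197.18605874]
 [  0.           0.           1.        ]] [-0.05592064  0.          0.          0.          0.        ] [[0.0013, -0.9553, -0.2955, 0.0763], [1.0, 0.001, 0.0012, 0.0004], [-0.0008, -0.2955, 0.9553, -0.1435], [0.0, 0.0, 0.0, 1.0]]
```

View pics/w1.png

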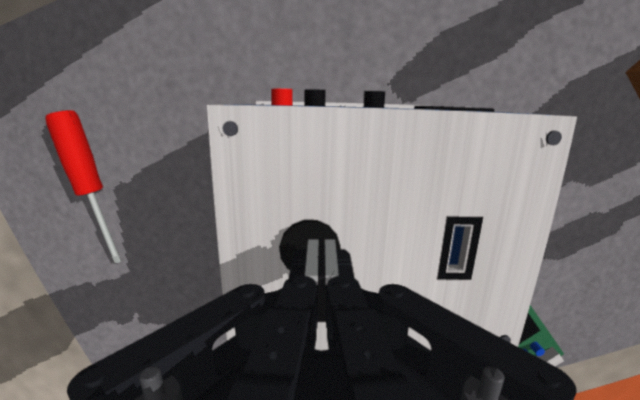

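View pics/s1.png

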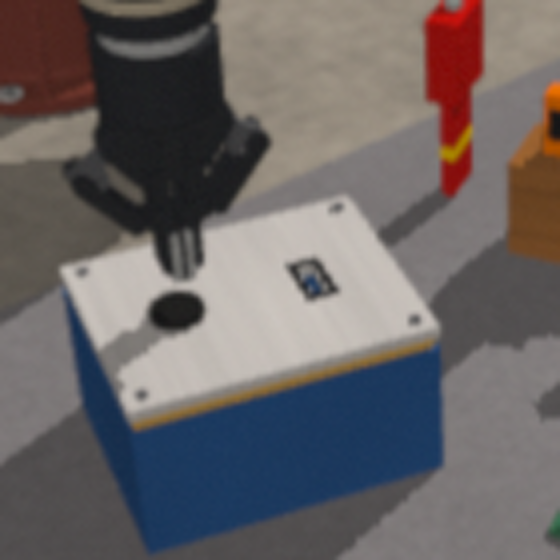

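```bash
python3 -m inch '[[0,0,0,0.005,-0.008,0,0],[0,0,0,0.005,-0.008,-0.008,0],[0,0,0,0.005,-0.008,-0.016,0],[0,0,0,0.005,-0.008,-0.019,0],[0,0,0,0.005,-0.008,-0.021,0]]'; python3 -m inch '[[0,0,0,0,0,-0.002,0],[0,0,0,0,0,-0.004,0],[0,0,0,0,0,-0.005,0],[0,0,0,0,0,-0.005,0]]'
```

```text
clock: 2.62
tcp_pos: [0.5458, -0.2076, 0.1223]
ee_rot: [[-0.965, 0.26, -0.001], [0.26, 0.965, 0.001], [0.001, 0.0, -1.0]]
force: [-2.1, 1.9, 4.1]
finger_gap: 0.0
clock: 2.95
tcp_pos: [0.5463, -0.208, 0.1179]
ee_rot: [[-0.965, 0.261, 0.0], [0.261, 0.965, 0.0], [-0.0, 0.0, -1.0]]
force: [0.1, 0.2, 0.0]
finger_gap: -0.0001
```

```bash
python3 - <<'E'
from h import *
np.set_printoptions(precision=4,suppress=True)
K=np.array([[307.0458,0,321.2128],[0,307.0458,197.186],[0,0,1]]);D=np.array([-.0559,0,0,0,0])
T=np.array([[0.0013, -0.9553, -0.2955, 0.0763], [1.0, 0.001, 0.0012, 0.0004], [-0.0008, -0.2955, 0.9553, -0.1435]])
R=np.array([[-0.965, 0.262, -0.005], [0.262, 0.965, 0.004], [0.006, 0.002, -1.0]]);t=np.array([.5396,-.2,.1399])
for z in(.113,.115):
  P=[]
  for p in[(447,217),(482.5,217),(471.5,280),(438,279)]:
    u=cv2.undistortPoints(np.array([[p]],float),K,D)[0,0]
    o=R@T[:,3]+t;d=R@T[:,:3]@np.array([u[0],u[1],1]);P.append(o+d*(z-o[2])/d[2])
  print(z,sum(P)/4,[np.linalg.norm(P[i]-P[i-1]) for i in range(4)],np.degrees(np.arctan2(*(P[0]+P[1]-P[2]-P[3])[[1,0]])))
E
```

```text
0.113 [ 0.5722 -0.1187  0.113 ] [np.float64(0.04244897968458598), np.float64(0.021963867763164228), np.float64(0.04346684838842539), np.float64(0.02228627866370465)] 164.4405629780588
0.115 [ 0.571  -0.1195  0.115 ] [np.float64(0.04195208951125446), np.float64(0.021706767824815613), np.float64(0.04295804346565973), np.float64(0.02202540471690062)] 164.44056297805884
```

```bash
python3 -m inch '[[0,0,0,0,0,-0.001,0],[0,0,0,0,0,-0.002,0],[0,0,0,0,0,-0.003,0],[0,0,0,0,0,-0.003,0]]'; python3 -m inch '[[0,0,0,0,0,-0.001,0],[0,0,0,0,0,-0.002,0],[0,0,0,0,0,-0.002,0]]'
```

```text
clock: 3.28
tcp_pos: [0.5464, -0.2081, 0.1148]
ee_rot: [[-0.965, 0.261, 0.0], [0.261, 0.965, 0.0], [-0.0, 0.0, -1.0]]
force: [0.0, 1.8, 2.4]
finger_gap: 0.0001
clock: 3.53
tcp_pos: [0.5464, -0.2082, 0.114]
ee_rot: [[-0.965, 0.261, 0.001], [0.261, 0.965, -0.0], [-0.001, -0.0, -1.0]]
force: [-5.0, 4.0, 12.1]
finger_gap: 0.0002
```

```bash
python3 -m inch '[[0,0,0,0,0,-0.001,0],[0,0,0,0,0,-0.001,0]]'; python3 -m inch '[[0,0,0,0,0,0.015,0],[0,0,0,0,0.0,0.05,0],[0,0,0,-0.006,0.034,0.08,0],[0,0,0,-0.012,0.07,0.11,0],[0,0,0,-0.012,0.105,0.11,0]]'
python3 - <<'E'
from workcell import read_state,cams
import cv2,numpy as np
c=cams.capture("scene");cv2.imwrite("pics/s2.png",cv2.resize(c["color"][150:270,200:330,::-1],None,fx=5,fy=5,interpolation=2))
E
```

```text
clock: 3.7
tcp_pos: [0.5465, -0.2082, 0.114]
ee_rot: [[-0.965, 0.261, 0.001], [0.261, 0.965, -0.001], [-0.001, -0.0, -1.0]]
force: [-7.6, 4.8, 18.2]
finger_gap: 0.0002
clock: 4.12
tcp_pos: [0.5352, -0.1055, 0.226]
ee_rot: [[-0.965, 0.263, 0.005], [0.263, 0.965, -0.003], [-0.006, -0.002, -1.0]]
force: [0.3, -0.1, 0.6]
finger_gap: 0.0
```

View pics/s2.png

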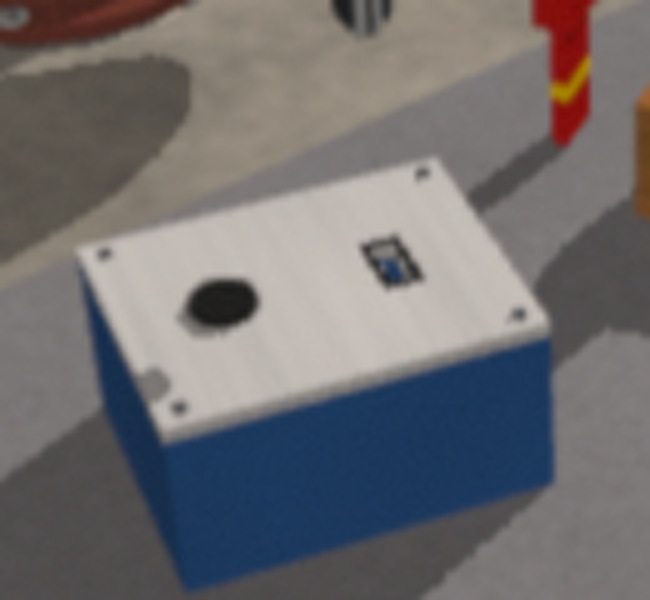

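```bash
cat >> h.py <<'E'
from workcell import read_state,cams
def wcap(name):
    s=read_state();c=cams.capture("wrist");cv2.imwrite(name,c["color"][:,:,::-1])
    np.savez(name[:-4]+".npz",R=s["ee_rot"],t=s["tcp_pos"],K=c["K"],D=c["distortion"],T=c["T_tool_cam"]);print(s["tcp_pos"],s["force"],s["finger_gap"])
def watz(name,p,z):
    w=np.load(name[:-4]+".npz");u=cv2.undistortPoints(np.array([[p]],float),w["K"],w["D"])[0,0]
    o=w["R"]@w["T"][:3,3]+w["t"];d=w["R"]@w["T"][:3,:3]@np.array([u[0],u[1],1]);return o+d*(z-o[2])/d[2]
E
python3 -c "
from h import *
wcap('pics/w2.png')
im=cv2.imread('pics/w2.png')"
python3 -m inch '[[0,0,0.12,0,0.04,0,0.6],[0,0,0.24,0,0.08,0,0.6],[0,0,0.36,0,0.12,0,0.6],[0,0,0.48,0,0.16,0,0.6],[0,0,0.6,0,0.2,0,0.6]]'
python3 -m inch '[[0,0,0.12,-0.004,0.04,0,0.6],[0,0,0.18,-0.005,0.046,0,0.6],[0,0,0.18,-0.005,0.046,0,0.6],[0,0,0.18,-0.005,0.046,0,0.6]]'
python3 -c "
from h import *
wcap('pics/w3.png')"
```

```text
[ 0.53497356 -0.09792277  0.2260343 ] [1.78288237 5.88918725 1.22500652] 0.00014094191532900316
clock: 4.63
tcp_pos: [0.5341, 0.0971, 0.2211]
ee_rot: [[-0.942, -0.335, -0.0], [-0.335, 0.942, -0.0], [0.0, -0.0, -1.0]]
force: [1.1, 0.1, 0.3]
finger_gap: 0.0514
clock: 4.97
tcp_pos: [0.5293, 0.1415, 0.2211]
ee_rot: [[-0.87, -0.492, -0.001], [-0.492, 0.87, -0.001], [0.001, -0.0, -1.0]]
force: [0.7, -0.8, -0.0]
finger_gap: 0.0513
[0.52933413 0.14151699 0.22109262] [ 0.68029531 -0.83915767 -0.01046756] 0.05133437587130301
```

View pics/w2.png

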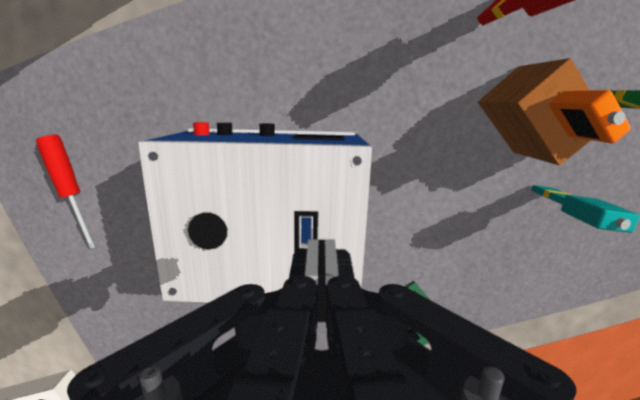

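View pics/w3.png

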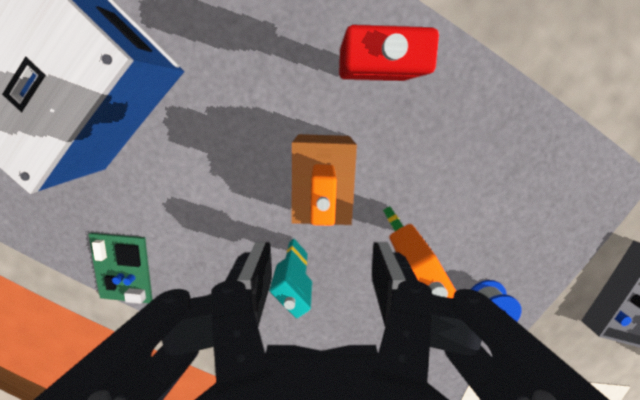

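```bash
python3 -c "
import cv2
im=cv2.imread('pics/w3.png')
cv2.imwrite('pics/w3c.png',cv2.resize(im[130:240,280:370],None,fx=5,fy=5,interpolation=2))"
```

```text
(no output)
```

View pics/w3c.png

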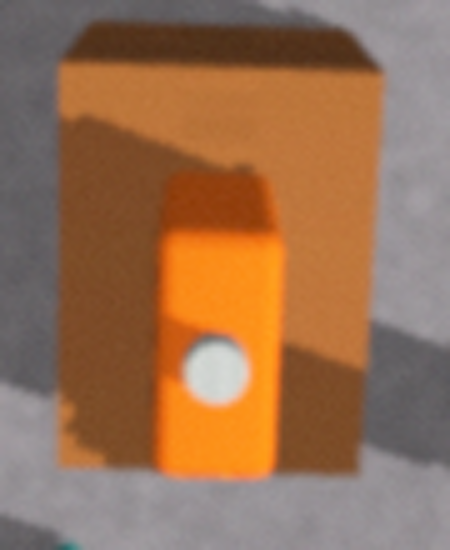

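```bash
python3 -c "
from h import *
np.set_printoptions(precision=4,suppress=True)
f=lambda x,y:cr(x,y,5,280,130)
H=[watz('pics/w3.png',f(*p),.132) for p in[(161,233),(284,235),(277,477),(156,474)]]
print(sum(H)/4,[np.linalg.norm(H[i]-H[i-1]) for i in range(4)],np.degrees(np.arctan2(*(H[0]+H[1]-H[2]-H[3])[[1,0]])))
S=[watz('pics/w3.png',f(*p),.08) for p in[(60,63),(384,72),(358,472),(58,467)]]
print(sum(S)/4,[np.linalg.norm(S[i]-S[i-1]) for i in range(4)],np.degrees(np.arctan2(*(S[0]+S[1]-S[2]-S[3])[[1,0]])))
w=np.load('pics/w3.npz');print(w['R'][:,0],np.degrees(np.arctan2(w['R'][1,0],w['R'][0,0])))
print(w['R'].T@(sum(H)/4-w['t']))
"
```

```text
[0.5275 0.1438 0.132 ] [np.float64(0.04032702964232747), np.float64(0.01912207456682418), np.float64(0.04052738491835666), np.float64(0.019760940584318404)] -151.65938968304363
[0.5281 0.1436 0.08  ] [np.float64(0.08002492997739352), np.float64(0.05979738509380376), np.float64(0.07946507286065736), np.float64(0.05987964674707747)] -152.29729557667102
[-0.8704 -0.4924  0.0007] -150.50419554403345
[0.0004 0.0029 0.0891]
```

```bash
python3 -m inch '[[0,0,-0.017,-0.0006,0.001,-0.03,0.6],[0,0,-0.017,-0.0006,0.001,-0.06,0.6],[0,0,-0.017,-0.0006,0.001,-0.09,0.6],[0,0,-0.017,-0.0006,0.001,-0.115,0.6],[0,0,-0.017,-0.0006,0.001,-0.13,0.6]]' 60;python3 -m inch '[[0,0,0,0,0,0,0.6],[0,0,0,0,0,0,0.4],[0,0,0,0,0,0,0.3],[0,0,0,0,0,0,0.2]]'
python3 -c "
from h import *
wcap('pics/w4.png')"
```

```text
clock: 5.43
tcp_pos: [0.5275, 0.1408, 0.0883]
ee_rot: [[-0.88, -0.474, -0.003], [-0.474, 0.88, -0.0], [0.003, 0.001, -1.0]]
force: [-1.1, -0.3, -0.5]
finger_gap: 0.0512
clock: 5.77
tcp_pos: [0.53, 0.1422, 0.0936]
ee_rot: [[-0.879, -0.478, 0.003], [-0.478, 0.879, -0.0], [-0.002, -0.001, -1.0]]
force: [0.3, 0.6, -0.9]
finger_gap: 0.0195
[0.53000272 0.14218551 0.09364125] [ 0.25292931  0.58670698 -0.88694341] 0.019495201473984047
```

View pics/w4.png

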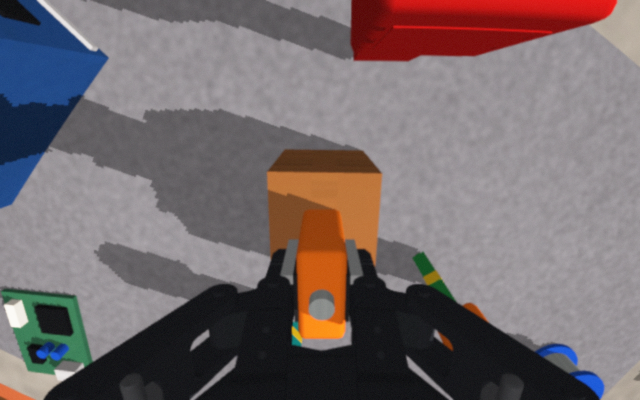

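```bash
python3 -m inch '[[0,0,0,0,0,0,0],[0,0,0,0,0,0,0],[0,0,0,0,0,0,0]]' 60;python3 -m inch '[[0,0,0,0,0,0.01,0],[0,0,0,0,0,0.02,0],[0,0,0,0,0,0.03,0],[0,0,0,0,0,0.04,0]]';python3 -m inch '[[0,0,0,0,0,0.03,0],[0,0,0,0,0,0.06,0],[0,0,0,0,0,0.09,0],[0,0,0,0,0,0.1,0],[0,0,0,0,0,0.1,0]]'
python3 -c "
from h import *
wcap('pics/w5.png')
for n in('top','scene'):
  c=cams.capture(n);cv2.imwrite('pics/%s5.png'%n,c['color'][:,:,::-1])"
```

```text
clock: 6.07
tcp_pos: [0.53, 0.1424, 0.0936]
ee_rot: [[-0.878, -0.478, 0.003], [-0.478, 0.878, -0.001], [-0.002, -0.002, -1.0]]
force: [-0.1, -3.5, 6.8]
finger_gap: 0.0198
clock: 6.4
tcp_pos: [0.5289, 0.1429, 0.1333]
ee_rot: [[-0.878, -0.479, 0.001], [-0.479, 0.878, 0.0], [-0.001, -0.0, -1.0]]
force: [-0.0, -0.4, 0.3]
finger_gap: 0.0196
clock: 6.82
tcp_pos: [0.5303, 0.1429, 0.2358]
ee_rot: [[-0.878, -0.479, 0.006], [-0.479, 0.878, 0.0], [-0.005, -0.002, -1.0]]
force: [1.1, 0.3, -0.7]
finger_gap: 0.0192
[0.53025874 0.14288577 0.23582085] [ 1.1332714   0.33099572 -0.73639556] 0.019244383150811596
```

View pics/w5.png

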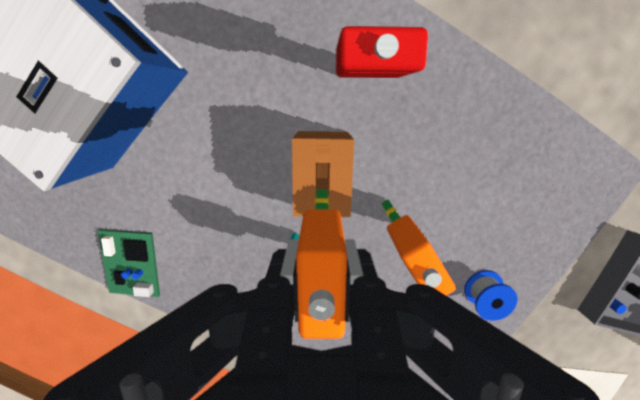

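View pics/scene5.png

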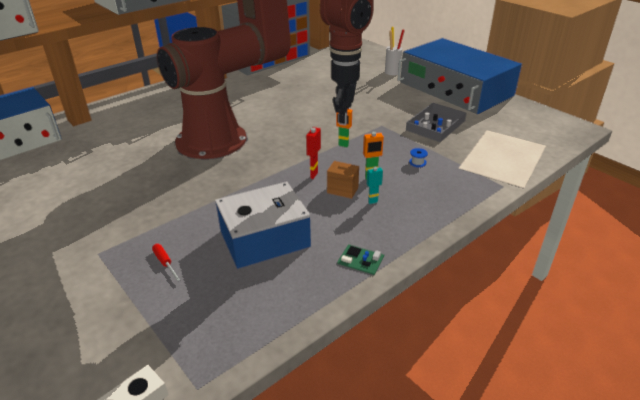

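```bash
python3 -m inch '[[0,0,-0.12,0.006,-0.038,0,0],[0,0,-0.24,0.012,-0.076,0,0],[0,0,-0.36,0.018,-0.114,0,0],[0,0,-0.48,0.024,-0.152,0,0],[0,0,-0.6,0.03,-0.19,0,0]]';python3 -m inch '[[0,0,-0.09,0.004,-0.038,0,0],[0,0,-0.182,0.0095,-0.0765,0,0],[0,0,-0.182,0.0095,-0.0765,-0.01,0],[0,0,-0.182,0.0095,-0.0765,-0.015,0],[0,0,-0.182,0.0095,-0.0765,-0.015,0]]'
python3 -c "
from h import *
wcap('pics/w6.png');print(read_state()['ee_rot'])
for n in('top','scene'):
  c=cams.capture(n);cv2.imwrite('pics/%s6.png'%n,c['color'][:,:,::-1])
s=cv2.imread('pics/scene6.png');cv2.imwrite('pics/s6c.png',cv2.resize(s[120:240,210:330],None,fx=5,fy=5,interpolation=2))
s=cv2.imread('pics/w6.png');cv2.imwrite('pics/w6c.png',cv2.resize(s[130:350,200:450],None,fx=3,fy=3,interpolation=2))"
```

```text
clock: 7.38
tcp_pos: [0.5578, -0.0487, 0.2297]
ee_rot: [[-0.994, 0.106, -0.003], [0.106, 0.994, 0.001], [0.003, 0.001, -1.0]]
force: [0.3, -0.2, -0.8]
finger_gap: 0.0195
clock: 7.8
tcp_pos: [0.5668, -0.1231, 0.2136]
ee_rot: [[-0.96, 0.279, -0.004], [0.279, 0.96, 0.002], [0.005, 0.001, -1.0]]
force: [-0.1, 0.5, -1.1]
finger_gap: 0.0193
[ 0.56678122 -0.12305798  0.21364086] [-0.06839274  0.51093057 -1.11957885] 0.01925682070649024
[[-9.60626308e-01  2.77827370e-01 -3.00814503e-03]
 [ 2.77822983e-01  9.60630605e-01  1.79754425e-03]
 [ 3.38912317e-03  8.91036466e-04 -9.99993860e-01]]
```

View pics/w6c.png

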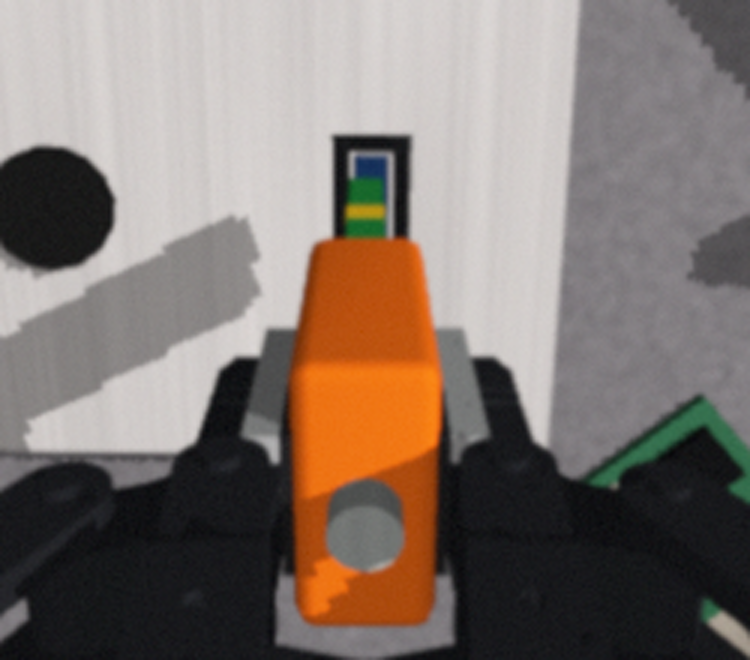

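View pics/s6c.png

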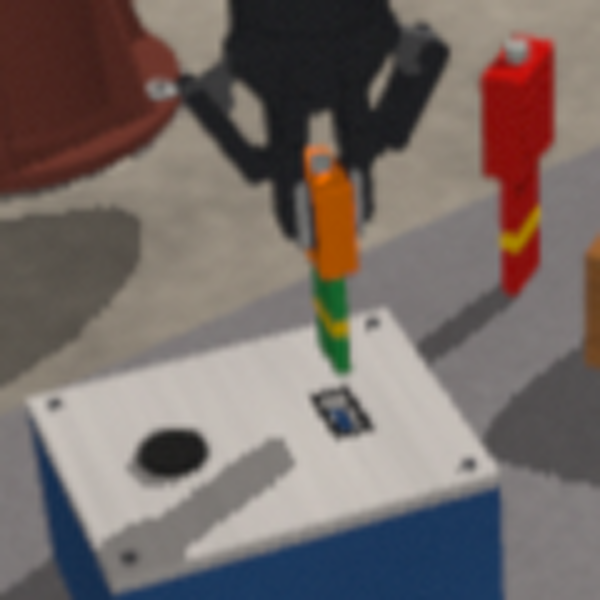

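```bash
python3 -c "
from h import *
np.set_printoptions(precision=4,suppress=True)
f=lambda x,y:cr(x,y,3,200,130)
w=np.load('pics/w6.npz');tp=lambda p,z:w['R'].T@(watz('pics/w6.png',f(*p),z)-w['t'])
for n,p in [('outL',(333,136)),('outR',(411,136)),('outL2',(334,235)),('outR2',(409,235)),('inL',(349,151)),('inR',(393,151))]: print(n,tp(p,.108))
for n,p,z in [('tipL',(347,180),0.2136-.0766),('tipR',(385,180),.2136-.0766),('bandL',(345,212),.2136-.0786+.034),('bandR',(386,212),.2136-.0786+.034),
  ('hL',(318,243),.2136-.0786+.065),('hR',(420,243),.2136-.0786+.065),('hTL',(296,365),.2136-.0786+.117),('hTR',(440,365),.2136-.0786+.117),('hBL',(300,622),.2136-.0786+.117),('hBR',(436,622),.2136-.0786+.117)]: print(n,tp(p,z))
f=lambda x,y:cr(x,y,3,200,130)
"
```

```text
outL [ 0.0185 -0.0081  0.1057]
outR [0.0185 0.0135 0.1057]
outL2 [-0.0105 -0.0081  0.1056]
outR2 [-0.0105  0.0134  0.1056]
inL [ 0.0142 -0.0037  0.1057]
inR [0.0142 0.0085 0.1057]
tipL [ 0.014  -0.0038  0.0767]
tipR [0.014  0.0057 0.0767]
bandL [ 0.0159 -0.0036  0.0447]
bandR [0.0159 0.0052 0.0447]
hL [ 0.02   -0.0079  0.0137]
hR [0.02   0.0106 0.0137]
hTL [ 0.0222 -0.0082 -0.0383]
hTR [ 0.0222  0.0101 -0.0382]
hBL [-0.0181 -0.0085 -0.0385]
hBR [-0.0181  0.0106 -0.0384]
```

```bash
python3 -c "
from h import *
print(read_state()['tcp_pos'])"; python3 -m inch '[[0,0,0,0,0,-0.005,0],[0,0,0,0,0,-0.01,0],[0,0,0,0,0,-0.013,0],[0,0,0,0,0,-0.013,0],[0,0,0,0,0,-0.013,0]]'
python3 -c "
from h import *
print(read_state()['tcp_pos'])"
```

```text
[ 0.56794944 -0.12241602  0.21650071]
clock: 8.37
tcp_pos: [0.568, -0.1235, 0.2035]
ee_rot: [[-0.96, 0.279, -0.0], [0.279, 0.96, 0.0], [0.0, 0.0, -1.0]]
force: [-0.1, 0.5, -0.3]
finger_gap: 0.0193
[ 0.56803641 -0.1234754   0.20347207]
```

```bash
python3 -m inch '[[0,0,0,0.0015,0.0015,-0.003,0],[0,0,0,0.0015,0.0015,-0.006,0],[0,0,0,0.0015,0.0015,-0.01,0],[0,0,0,0.0015,0.0015,-0.01,0],[0,0,0,0.0015,0.0015,-0.01,0]]'
cat > look.py <<'E'
import sys
from h import *
k=sys.argv[1]
wcap(f'pics/w{k}.png')
s=cv2.imread(f'pics/w{k}.png');cv2.imwrite(f'pics/w{k}c.png',cv2.resize(s[150:250,260:380],None,fx=6,fy=6,interpolation=2))
c=cams.capture('scene')['color'][:,:,::-1];cv2.imwrite(f'pics/s{k}c.png',cv2.resize(c[160:220,250:310],None,fx=10,fy=10,interpolation=2))
print(read_state()['tcp_pos'])
E
python3 look.py 7
```

```text
clock: 8.78
tcp_pos: [0.5695, -0.1222, 0.1933]
ee_rot: [[-0.96, 0.279, -0.001], [0.279, 0.96, 0.0], [0.001, 0.0, -1.0]]
force: [-0.5, 0.7, 0.0]
finger_gap: 0.0196
[ 0.5694563  -0.12216835  0.19331345] [-0.48656722  0.67482876  0.02807856] 0.019579820183607866
[ 0.56967695 -0.12230605  0.19377964]
```

View pics/w7c.png

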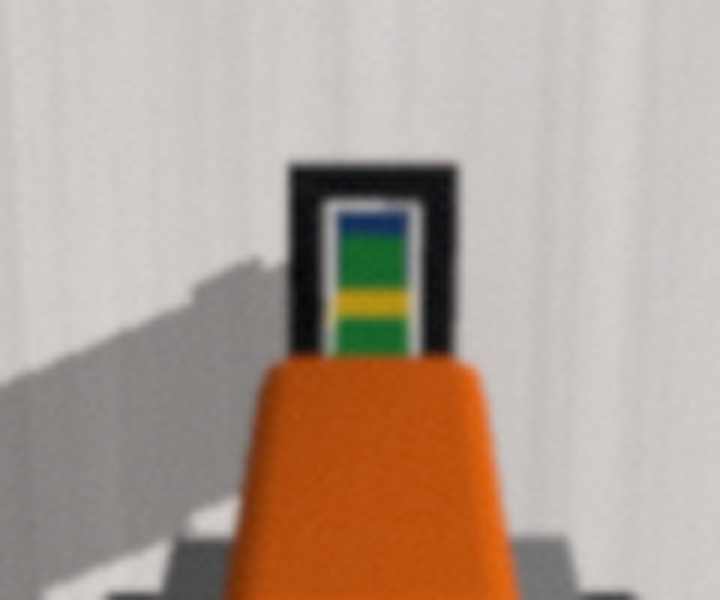

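View pics/s7c.png

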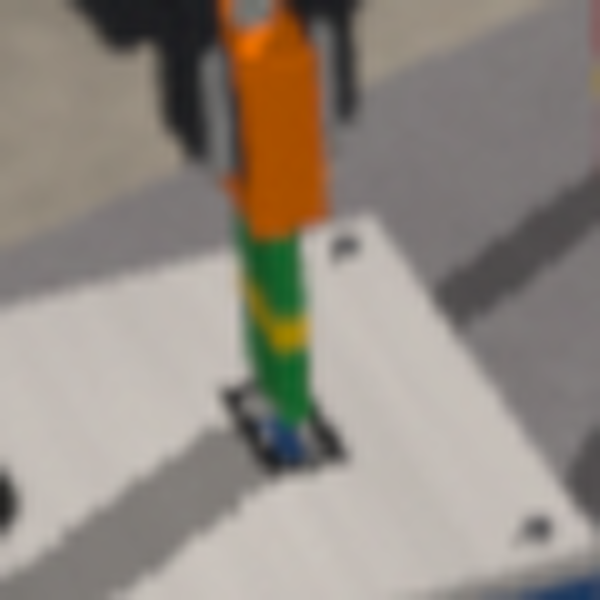

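```bash
python3 -c "
from h import *
np.set_printoptions(precision=4,suppress=True)
f=lambda x,y:cr(x,y,6,260,150)
w=np.load('pics/w7.npz');tp=lambda p,z:w['R'].T@(watz('pics/w7.png',f(*p),z)-w['t'])
t=.1933-.0786
for n,p,z in [('outL',(290,164),.108),('outR',(457,164),.108),('in',(372,200),.108),('tip',(372,236),t),('bandT',(372,288),t+.038),('bandB',(372,319),t+.030),('hand',(372,358),t+.065)]: print(n,tp(p,z))
g=lambda x,y:cr(x,y,10,250,160)
# scene: border outer corners & tip
L=[atz('scene',g(*p),.108) for p in [(222,390),(268,474),(346,458),(300,378)]]
for p in L:print('c',w['R'].T@(p-w['t']))
for n,p,z in [('tipnear L',(278,418),t+.003),('tipnearR',(306,424),t+.003),('handle nearR',(325,220),t+.065),('handle nearL',(246,236),t+.065)]:print(n,w['R'].T@(atz('scene',g(*p),z)-w['t']))
"; python3 -c "
import cv2
s=cv2.imread('pics/w1.png');cv2.imwrite('pics/w1c.png',cv2.resize(s[200:295,420:500],None,fx=6,fy=6,interpolation=2))"
```

```text
outL [ 0.0217 -0.0095  0.0853]
outR [0.0217 0.0117 0.0853]
in [0.017  0.0009 0.0853]
tip [0.0141 0.0009 0.0786]
bandT [0.0191 0.0008 0.0406]
bandB [0.013  0.0008 0.0486]
hand [0.0208 0.0008 0.0136]
c [ 0.0204 -0.0105  0.0853]
c [-0.0184 -0.0121  0.0853]
c [-0.0204  0.0083  0.0853]
c [0.0168 0.0098 0.0853]
tipnear L [-0.0096 -0.0055  0.0756]
tipnearR [-0.015   0.0001  0.0756]
handle nearR [-0.0172  0.0079  0.0136]
handle nearL [-0.0155 -0.0122  0.0136]
```

View pics/w1c.png

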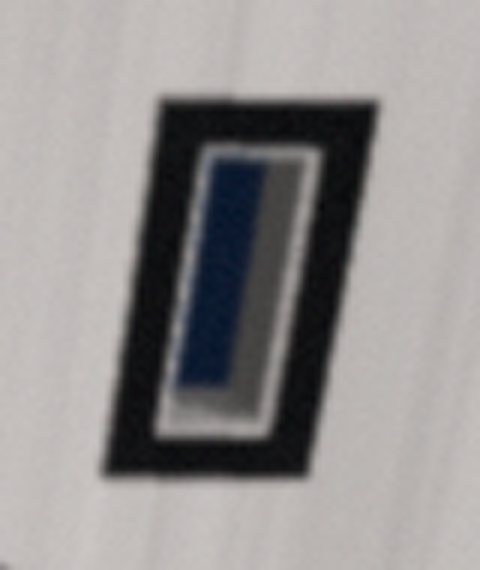

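```bash
python3 -m inch '[[0,0,0,0,0,-0.002,0],[0,0,0,0,0,-0.004,0],[0,0,0,0,0,-0.005,0],[0,0,0,0,0,-0.005,0],[0,0,0,0,0,-0.005,0]]'; python3 look.py 8
```

```text
clock: 9.3
tcp_pos: [0.5696, -0.1222, 0.1886]
ee_rot: [[-0.96, 0.279, -0.0], [0.279, 0.96, 0.0], [0.0, 0.0, -1.0]]
force: [0.2, 0.4, -0.5]
finger_gap: 0.0192
[ 0.5696236  -0.12222531  0.18863509] [ 0.15813193  0.38209413 -0.45183434] 0.019158715694648314
[ 0.56969203 -0.12225961  0.18881927]
```

View pics/w8c.png

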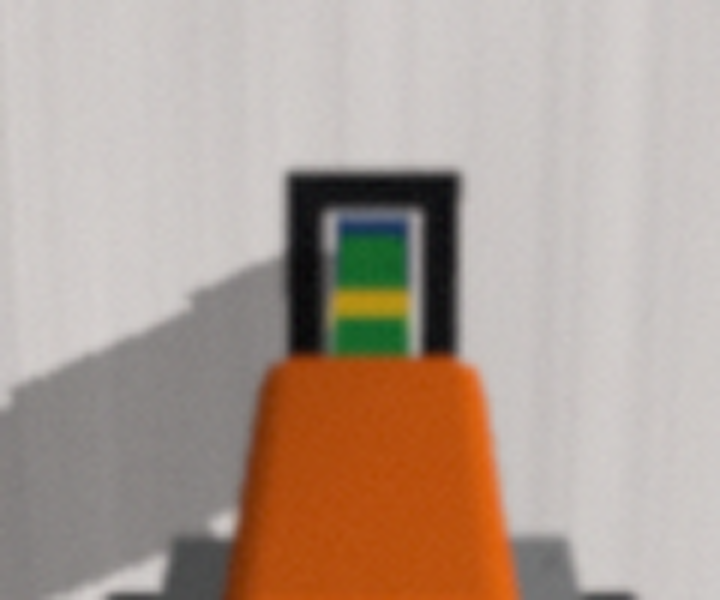

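View pics/s8c.png

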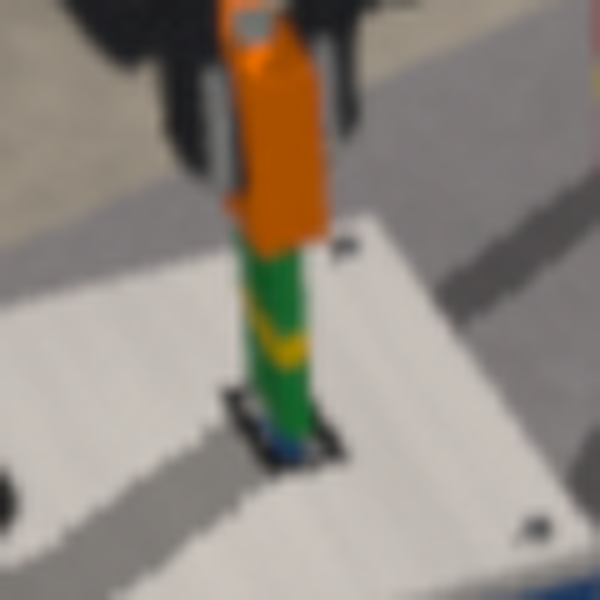

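```bash
python3 -m inch '[[0,0,0,0,0,-0.001,0],[0,0,0,0,0,-0.002,0],[0,0,0,0,0,-0.003,0],[0,0,0,0,0,-0.003,0]]'; python3 -m inch '[[0,0,0,0,0,-0.001,0],[0,0,0,0,0,-0.002,0],[0,0,0,0,0,-0.002,0]]';python3 look.py 9
```

```text
clock: 9.73
tcp_pos: [0.5696, -0.1222, 0.1854]
ee_rot: [[-0.96, 0.279, -0.0], [0.279, 0.96, 0.0], [0.0, 0.0, -1.0]]
force: [-0.1, -0.2, -1.1]
finger_gap: 0.0191
clock: 9.98
tcp_pos: [0.5696, -0.1222, 0.1835]
ee_rot: [[-0.96, 0.279, -0.0], [0.279, 0.96, 0.0], [0.0, 0.0, -1.0]]
force: [-0.3, 0.5, -0.9]
finger_gap: 0.0195
[ 0.56958263 -0.12219025  0.18347184] [-0.2533586   0.54916461 -0.88003025] 0.019539020119295113
[ 0.56962603 -0.12222888  0.18365888]
```

View pics/w9c.png

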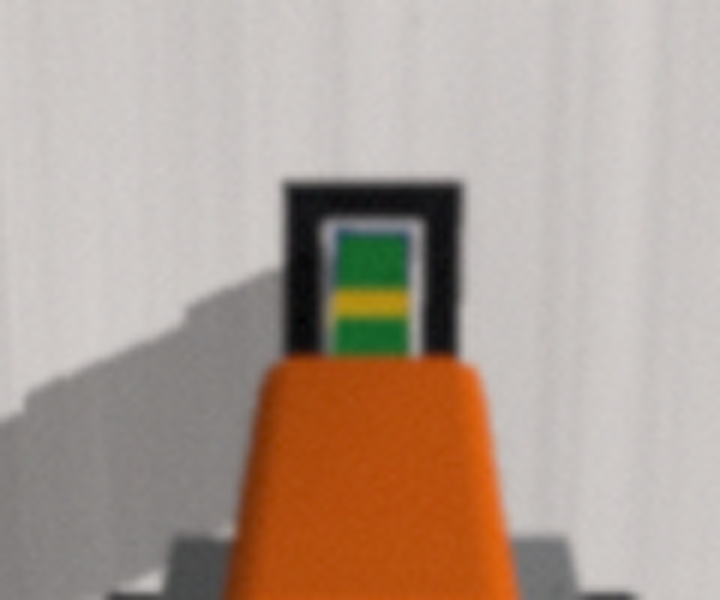

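View pics/s9c.png

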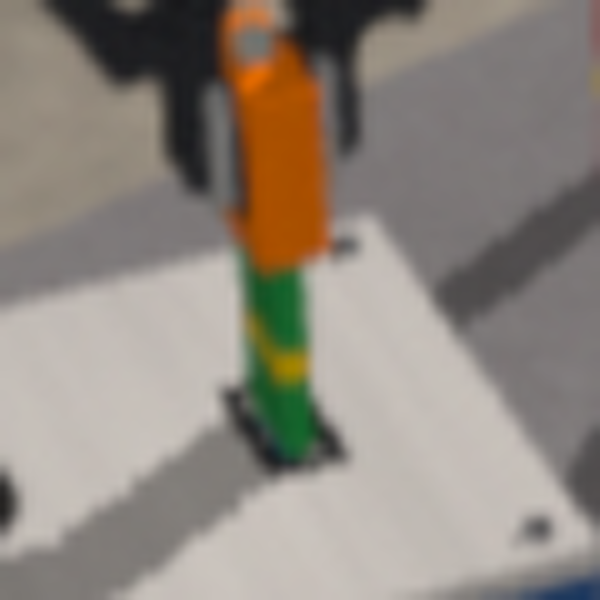

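```bash
python3 -m inch '[[0,0,0,0,0,-0.001,0],[0,0,0,0,0,-0.002,0],[0,0,0,0,0,-0.003,0],[0,0,0,0,0,-0.004,0]]'; python3 -m inch '[[0,0,0,0,0,-0.001,0],[0,0,0,0,0,-0.002,0],[0,0,0,0,0,-0.003,0],[0,0,0,0,0,-0.003,0]]'
```

```text
clock: 10.42
tcp_pos: [0.5697, -0.1222, 0.1796]
ee_rot: [[-0.96, 0.279, -0.0], [0.279, 0.96, 0.0], [0.0, 0.0, -1.0]]
force: [-0.6, -0.3, -1.3]
finger_gap: 0.0193
clock: 10.75
tcp_pos: [0.5696, -0.1222, 0.1765]
ee_rot: [[-0.96, 0.279, -0.0], [0.279, 0.96, 0.0], [0.0, 0.0, -1.0]]
force: [-0.2, -0.0, -1.4]
finger_gap: 0.0194
```

```bash
python3 -m inch '[[0,0,0,0,0,-0.003,0],[0,0,0,0,0,-0.006,0],[0,0,0,0,0,-0.009,0],[0,0,0,0,0,-0.012,0],[0,0,0,0,0,-0.012,0]]'; python3 look.py 10
```

```text
clock: 11.17
tcp_pos: [0.5693, -0.122, 0.1637]
ee_rot: [[-0.96, 0.279, -0.001], [0.279, 0.96, 0.001], [0.001, 0.0, -1.0]]
force: [-1.0, 0.5, -0.2]
finger_gap: 0.0194
[ 0.56926101 -0.12203245  0.16374701] [-1.00855118  0.45598359 -0.23445496] 0.019417885883908154
[ 0.56953113 -0.1221637   0.16451706]
```

View pics/w10c.png

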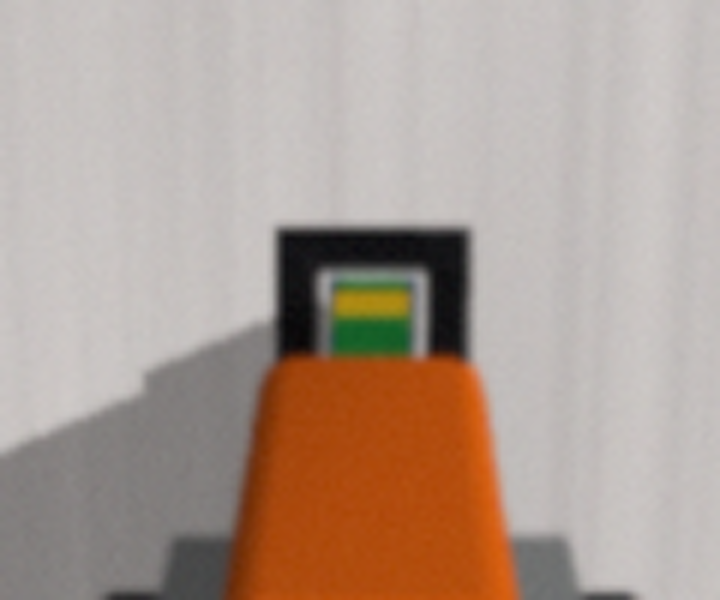

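View pics/s10c.png

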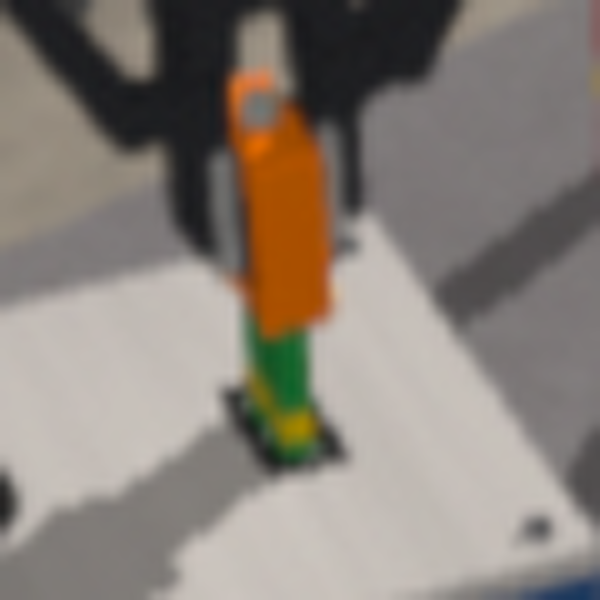

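```bash
python3 -m inch '[[0,0,0,0,0,-0.003,0],[0,0,0,0,0,-0.007,0],[0,0,0,0,0,-0.011,0],[0,0,0,0,0,-0.015,0],[0,0,0,0,0,-0.018,0]]'; python3 -m inch '[[0,0,0,0,0,-0.004,0],[0,0,0,0,0,-0.008,0],[0,0,0,0,0,-0.012,0],[0,0,0,0,0,-0.015,0],[0,0,0,0,0,-0.015,0]]'; python3 look.py 11
```

```text
clock: 11.68
tcp_pos: [0.5695, -0.1221, 0.146]
ee_rot: [[-0.96, 0.279, -0.001], [0.279, 0.96, 0.0], [0.001, 0.0, -1.0]]
force: [-0.4, -0.7, -0.1]
finger_gap: 0.0195
clock: 12.1
tcp_pos: [0.5693, -0.1221, 0.1308]
ee_rot: [[-0.96, 0.279, -0.001], [0.279, 0.96, 0.001], [0.001, 0.0, -1.0]]
force: [-0.0, -0.0, -0.5]
finger_gap: 0.0193
[ 0.56929759 -0.12206775  0.13084137] [-0.04435911 -0.02722095 -0.54636167] 0.019305560695282456
[ 0.56961098 -0.12223708  0.13167227]
```

View pics/w11c.png

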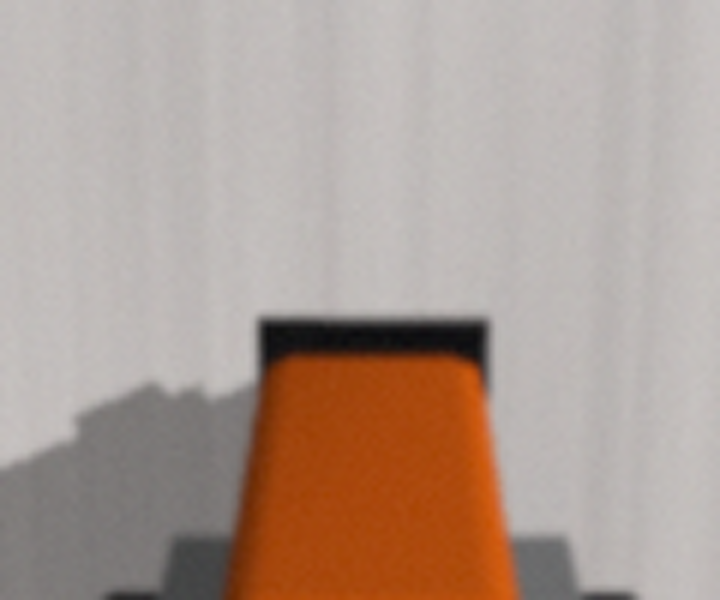

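View pics/s11c.png

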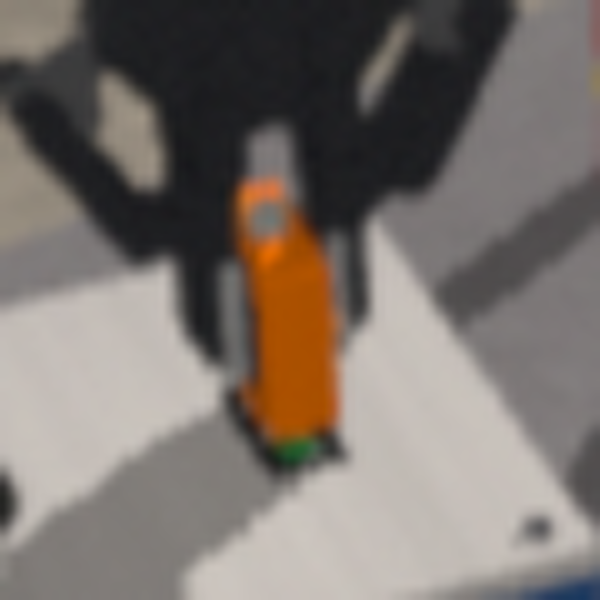

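```bash
python3 -m inch '[[0,0,0,0,0,-0.001,0],[0,0,0,0,0,-0.002,0],[0,0,0,0,0,-0.003,0],[0,0,0,0,0,-0.003,0],[0,0,0,0,0,-0.003,0]]'; python3 -m inch '[[0,0,0,0,0,0,0],[0,0,0,0,0,0,0],[0,0,0,0,0,0,0]]'; python3 look.py 12; python3 -c "
from h import *
c=cams.capture('top');cv2.imwrite('pics/t12.png',c['color'][:,:,::-1])
c=cams.capture('scene');cv2.imwrite('pics/sc12.png',c['color'][:,:,::-1])
p=cr(372,356,6,260,150)
"
```

```text
clock: 12.62
tcp_pos: [0.5696, -0.1222, 0.1287]
ee_rot: [[-0.96, 0.279, -0.0], [0.279, 0.96, 0.0], [0.0, 0.0, -1.0]]
force: [-0.1, -0.5, -0.4]
finger_gap: 0.0195
clock: 12.87
tcp_pos: [0.5697, -0.1222, 0.1288]
ee_rot: [[-0.96, 0.279, 0.0], [0.279, 0.96, 0.0], [-0.0, 0.0, -1.0]]
force: [1.1, -0.7, -1.5]
finger_gap: 0.0191
[ 0.56970628 -0.12224889  0.12878461] [ 1.08578356 -0.74996549 -1.45562229] 0.019085777000747855
[ 0.5697072  -0.12226228  0.12879404]
```

View pics/s12c.png

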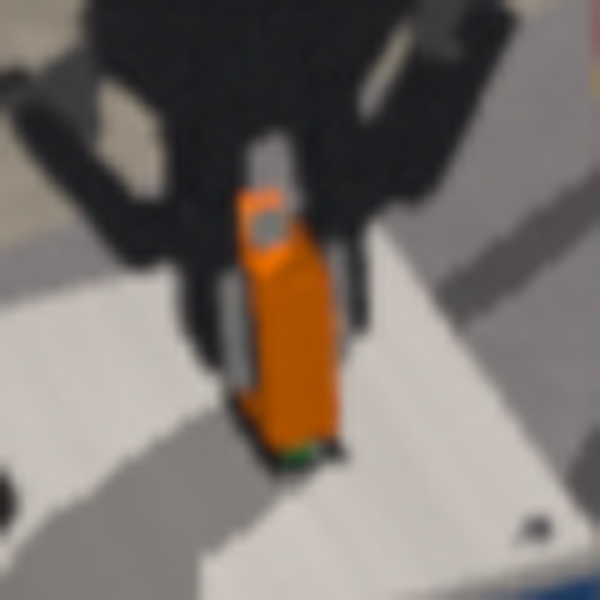

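View pics/sc12.png

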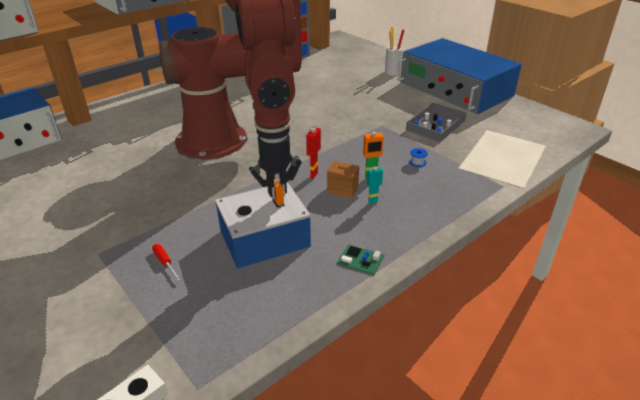

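View pics/t12.png

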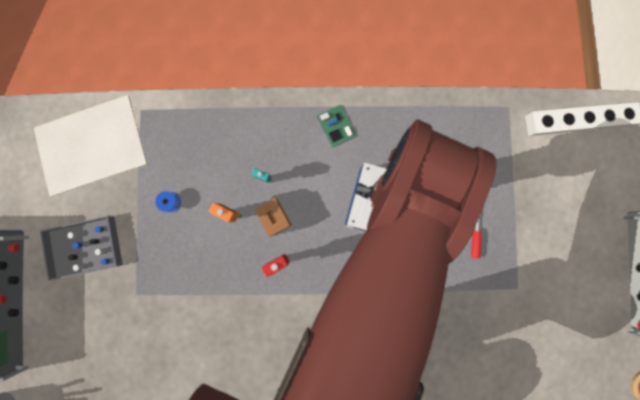

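```bash
python3 -c "
from workcell import workorder,read_state
print(workorder.sign_off());s=read_state();print(s['tcp_pos'],s['force'],s['finger_gap'])"
```

```text
the job is handed in; nothing more can be done
None
the job is handed in; nothing more can be done
```

The job is handed in at about 13 s on the robot clock, with the lid seated and the probe held upright in the slot.

- **Lid:** I pressed the pad to its hard stop. The fingertips stopped at z = 0.114 m with about 18 N, and no brass showed afterwards.
- **Probe:** I took the small orange probe from its stand. The grip was set at 60 N, with the fingers reading about 19 mm on the 20 mm handle. I aligned it over the slot with the wrist camera.
- **Insertion:** I lowered it in small steps and saw no contact force. Readings stayed within 1–2 N, which is the sensor noise.

**Final state:**
- The tool is vertical with the TCP at z = 0.1288 m. That puts the tip at about 0.051 m and the top of the yellow band at about 0.089 m, 11 mm below the lid's underside.
- The handle's underside is about 8 mm above the lid. Green blade still shows between the two in the last picture.
- The board, screwdriver and reel look unmoved in the last top and scene pictures.

**What disagreed or was not seen:**
- The top and wrist cameras disagreed by 2–3 mm on where the handle was, so I used a value between them.
- The tip height in the grip is uncertain by about 2 mm, because the wrist and scene pictures gave slightly different values.
- The band is hidden inside the box at the end, so its depth comes from the tool height and was not seen directly.

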